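# Spin-check a model wind turbine and brake it at its sensor

## Task

Check that the turbine rotor on the test stand runs freely, then hold it for a colleague to set the sensor gap: flick it with a fingertip so that it spins anticlockwise (seen from above) and, untouched, carries its tab past the sensor at least once. When the tab comes round again on a later pass, brake the rotor with a light fingertip on the flat top disc so that it stands still with the tab squarely in front of the sensor, covering its face, and finish while still holding it there with the fingertip on the disc. Nothing is to be gripped or lifted: leave the loose tools and other things on the bench where they are.

Things in the scene. Friction and masses are not known exactly. Their poses are not given: they have to be found in the camera images.
- stand: The turbine's test stand, fixed to the bench: plywood base board 285 x 200 x 18 mm with a round generator (80 mm diameter) whose upright shaft carries the white rotor. Origin on the rotor's axis at bench level; z up; x points from the axis to the sensor. The board runs from 105 mm behind the axis to 180 mm ahead of it along x and 100 mm either side along y.
- rotor (a joint): Angle of the rotor about its upright axis, rad. Grows anticlockwise seen from above, keeps counting over whole turns, and is 0 (or a multiple of 2 pi) when the tab is exactly in front of the sensor. Ball bearings: left spinning it loses only about 0.1 rad/s each second, and it stays where it is stopped. Moment of inertia about 0.0025 kg m2.
- vane1 (a point): Upper outer corner of one of three equal upright white plastic vanes, 3 mm thick, from 87 to 205 mm above the bench. It is 60 deg anticlockwise from the tab, 112 mm from the axis. From the shaft each vane runs out to its tip bellied 18 mm anticlockwise midway, so its hollow side, the side to push, faces clockwise. Outside the disc (over 70 mm from the axis) a finger can reach down between the vanes.
- vane2 (a point): Upper outer corner of the second vane, 180 deg from the tab, 112 mm from the axis, 205 mm above the bench; same shape as the first.
- vane3 (a point): Upper outer corner of the third vane, 300 deg anticlockwise from the tab, 112 mm from the axis, 205 mm above the bench; same shape as the first.
- top_disc: Flat aluminium disc on top of the rotor, where to brake it: 140 mm diameter, 6 mm thick, upper face 211 mm above the bench. Origin at the centre of its underside; turns with the rotor. Pressed with over 6 N it gives a little on its bearing spring, 3 mm at 18 N. In its middle a washer (26 mm diameter) and nut (10 mm high). The tab's flat leg (28 mm wide, 3 mm thick) lies on it from 54 mm outward; bare disc between 14 and 53 mm from the axis.
- tab (a point): The trigger tab: a bent dark steel strip 28 mm wide screwed to the disc and sticking out over its rim, its end turned up into a flange 28 mm wide (211 to 226 mm above the bench). This point is the middle of the flange's outer face, 99 mm from the axis; x radially outward.
- pickup (a point): The sensor: middle of the 12 mm round black face at the inner end of a level steel barrel, 102.5 mm from the axis, 218.5 mm above the bench; 3.5 mm clear of the flange when the tab is in front of it. x points outward along the barrel, which runs to 184 mm from the axis.
- post (a point): Top of the sensor's post, a 20 mm square upright profile with a clamp 32 mm wide on top that holds the barrel; 150 mm from the axis along the stand's x, 230 mm above the bench. Keep clear of it.
- screwdriver: Loose screwdriver with a black handle, 190 mm long, lying on the bench; origin under its middle. Leave it alone.
- wrench: Loose steel spanner, 160 mm long, lying on the bench; origin under its middle. Leave it alone.
- oil_bottle: Small white oil bottle with a black cap, 44 mm diameter, 110 mm high, standing on the bench; origin at the centre of its underside. Leave it alone.
- offcut: Loose timber offcut 120 x 45 x 22 mm lying on the bench; origin at the centre of its underside. Leave it alone.

How it is judged:
By the outcome, as a careful person would: the job done as asked, in the order asked, and still so for the second after the job is handed in, while the arm keeps its last pose, push and grip.
It also fails if it takes over 51 s, if anything falls off the work surface, if the arm or the gripper's body presses on something with over 40 N, if the wrist force passes 120 N, or if a joint passes its speed limit or range.

## Robot

A 6-joint arm with a two-finger parallel gripper is mounted at the origin on the work surface. World frame = base frame: x ahead of the robot, y to its left, z up, the work surface at z = 0. Lengths are in mm, angles in rad, forces in N, time in s.
With the tool pointing down it reaches from about 275 to 750 mm from the base axis. Payload 10.2 kg.
Tool frame: the origin (TCP) lies midway between the tips of the shut fingers; the grasp point (between the pads) lies 19 mm behind it; z points along the fingers, y is the direction in which the jaws open and shut (so a half turn about z gives the same grasp; the last joint's range is limited). The gripper opens to 85 mm and grips with 20 to 120 N. Pads are 22 mm wide; open, the fingers measure 114 mm over their backs; the gripper's body (76 mm by 85 mm) begins 54 mm behind the grasp point. The pads swing forward as they close: fully open they stand 13 mm farther back than shut.
Start: joints at [0.886, 0.313, 1.498, -0, 1.331, -0.223], TCP at [233.932, 470.007, 231.294] pointing down, gripper open.
Joint ranges: [-2.94, 2.94], [-0.97, 2.17], [0.19, 2.56], [-1.23, 4.37], [0.02, 3.11], [-2.88, 2.88]. Speed limits (rad/s): [2.39, 2.39, 3.01, 3.14, 3.14, 3.14].

## Interface

Orientations are given as a unit quaternion [w, x, y, z].
In Python, from rig import ctrl gives the robot as it stands.
- The arm moves only by the tool carry_out, never from a script. Its argument "plan" is a list of rows, each a list of 3 entries, a list of its own where there are three numbers: the finger opening in mm, from 0 to 85.4, then the shift along the tool's x, y, z in mm, then the turn, a rotation vector about the tool's x, y, z in units of 6 degrees (1.0 is 6 degrees). In form: [[grip, [x, y, z], [ax, ay, az]], ...]. A call has 1 to 20 rows; each row shifts and turns the commanded pose from where the row before left it, along the tool's axes as they then stand; what a row does not reach is not made up. A row lasts 1/12 s, in which the tool goes at most 41.7 mm and 7.16 degrees, less where a joint would pass 70% of its speed; a pose out of reach is approached as far as the arm can. A call with a gripper value outside its range is refused whole. The fingers move at their own pace and stop on an object; "grip_force" is the grip in N (left out, the last holds). Time passes only in rows, so rows that do not move let the fingers close. It gives the time, the measured TCP pose, the force and the opening at its end, in the units of the state.
- ctrl.sense(): the state, without advancing time (a new reading comes with each control period).
- ctrl.capture(name): name is "scene" or "top" or "wrist"; returns a dict with "color" (420x560x3 uint8, blue, green, red), "range_z" (420x560 float32, mm along the optical axis (not along the pixel's ray), 0 where there is no reading), "fx", "fy", "cx", "cy" (pixels), "cam_to_world" (4x4, takes a point from camera to world coordinates); the wrist camera has in their place "tool_from_camera" (4x4, takes a point from camera to tool coordinates, whose origin is the TCP and whose axes are the flange's). Camera axes: x right, y up, looking along -z (the intrinsics and any distortion apply to the point x, -y, -z); pixel columns grow to the right and rows downward; lengths in mm; the calibration is good to about 2 mm. A picture is of the moment at which its call begins: read the wrist's pose just before it.
- ctrl.finish_job(): hands the job in, once; it reports no verdict.
The state is a dict: "time_s": time; "joints": joint angles; "dq": joint speeds; "tau": joint torques, N m; "eef_pos": TCP position; "ee_rot": TCP orientation; "force": force on the tool from outside, world axes, zero at the start; "wrist_torque": the same for the moment, N m; "grip_width": opening from 0.0 (shut) to 1.0 (fully open).
Only numpy, scipy, OpenCV 4.12 (cv2) and the standard library are available. Lean on these libraries where they do the work, as an engineer would, in place of code of your own. Each camera call takes 0.05 s, during which the arm holds its last target.

## Working session

There is one attempt and no reset: what is moved stays moved. The work goes in short steps, Python scripts to look and compute and a tool call to move; the robot and the scene stay as the last step left them, time stands still between calls to the robot, and variables do not carry over. Pictures are saved under pics/ and viewed, and the job is handed in when it is done.

Besides the shell and the picture viewer there is one more tool, called after ">>>" as name([rows], argument=value, ...), one row to a line, values as JSON. carry_out: Moves the arm, as the interface text tells. Its arguments: {"type":"object","properties":{"plan":{"type":"array"},"grip_force":{"type":"number"}},"required":["plan"]}

```bash
mkdir -p pics; ls
python3 - <<'E'
from rig import ctrl
import cv2,numpy as np
s=ctrl.sense(); print(s)
for n in ("scene","top"):
    c=ctrl.capture(n); cv2.imwrite(f"pics/{n}0.png",c["color"]); np.savez(f"{n}0.npz",**c)
    print(n,c["fx"],c["fy"],c["cx"],c["cy"],c.keys(),np.round(c["cam_to_world"],3))
E
```

```text
pics
{'time_s': 0.0, 'joints': array([ 8.85566835e-01,  3.13442400e-01,  1.49842101e+00, -2.36024809e-05,
        1.33099879e+00, -2.23447325e-01]), 'dq': array([ 0.00015844, -0.00030606, -0.00064362, -0.00012548, -0.00033205,
        0.0011848 ]), 'tau': array([ 1.44486232e-03, -4.12267542e+01, -2.59737700e+01, -9.65162440e-05,
        4.21509409e-03, -2.66677731e-06]), 'eef_pos': array([233.7856625 , 469.79210058, 230.74501354]), 'ee_rot': array([-2.68282401e-04,  2.28842269e-01,  9.73463308e-01, -5.75406251e-04]), 'force': array([ 0.77375479, -0.43648952,  0.25082406]), 'wrist_torque': array([0.01625872, 0.04038335, 0.00387253]), 'grip_width': 1.0003557689789502}
scene 405.7242886699975 405.7242886699975 281.8559269343532 209.93399286154428 dict_keys(['color', 'range_z', 'fx', 'fy', 'cx', 'cy', 'cam_to_world']) [[-1.280000e-01 -8.100000e-01  5.720000e-01  1.169993e+03]
 [ 9.920000e-01 -1.070000e-01  7.100000e-02  6.225100e+01]
 [ 3.000000e-03  5.760000e-01  8.170000e-01  1.049705e+03]
 [ 0.000000e+00  0.000000e+00  0.000000e+00  1.000000e+00]]
top 542.7004481790132 542.7004481790132 276.79142266383 215.13179632453782 dict_keys(['color', 'range_z', 'fx', 'fy', 'cx', 'cy', 'cam_to_world']) [[ 2.300000e-02  9.780000e-01 -2.060000e-01  2.341340e+02]
 [-1.000000e+00  2.400000e-02 -0.000000e+00  2.962000e+00]
 [ 4.000000e-03  2.060000e-01  9.790000e-01  1.711963e+03]
 [ 0.000000e+00  0.000000e+00  0.000000e+00  1.000000e+00]]
```

View pics/scene0.png

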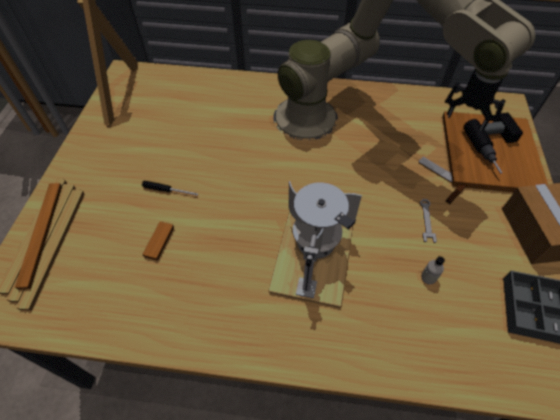

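View pics/top0.png

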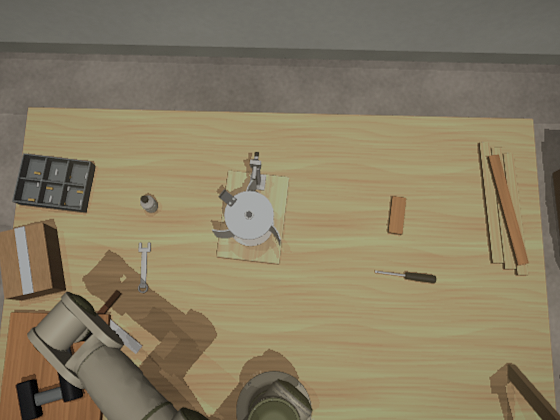

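```bash
cat > h.py <<'E'
import numpy as np,cv2
def ray(c,u,v,z):
    M=c["cam_to_world"]; d=M[:3,:3]@np.array([(u-c["cx"])/c["fx"],-(v-c["cy"])/c["fy"],-1.]); o=M[:3,3]
    return o+d*((z-o[2])/d[2])
def proj(c,p):
    M=c["cam_to_world"]; q=M[:3,:3].T@(np.asarray(p,float)-M[:3,3])
    return c["cx"]+c["fx"]*q[0]/-q[2], c["cy"]-c["fy"]*q[1]/-q[2]
E
python3 - <<'E'
import numpy as np,cv2
from h import *
t=dict(np.load("top0.npz"));s=dict(np.load("scene0.npz"))
a=cv2.resize(t["color"][140:280,190:320],None,fx=4,fy=4,interpolation=2)
b=cv2.resize(s["color"][170:310,260:370],None,fx=4,fy=4,interpolation=2)
cv2.imwrite("pics/c0.png",np.hstack([a[:560],b[:560]])[:, :800] if 0 else cv2.resize(np.hstack([a,b]),(800,466)))
# disc ellipse in top
for n,c,(u0,v0) in(("top",t,(249,215)),("scene",s,(321,205))):
    hsv=cv2.cvtColor(c["color"],cv2.COLOR_BGR2HSV)
    print(n,hsv[v0-8:v0+9:4,u0-16:u0+17:8].tolist())
    print(ray(c,u0,v0,211))
E
```

```text
top [[[90, 3, 170], [75, 3, 169], [75, 3, 169], [60, 2, 168], [90, 3, 168]], [[75, 3, 168], [90, 3, 168], [24, 12, 108], [80, 5, 169], [90, 2, 168]], [[75, 3, 168], [90, 2, 168], [18, 14, 90], [75, 3, 169], [90, 2, 168]], [[90, 3, 168], [75, 3, 169], [23, 6, 163], [90, 3, 168], [75, 3, 168]], [[75, 3, 169], [90, 3, 168], [90, 3, 168], [75, 3, 168], [75, 3, 169]]]
[548.9385017   82.17379701 211.        ]
scene [[[111, 21, 155], [111, 22, 154], [110, 21, 149], [113, 20, 154], [111, 22, 154]], [[113, 20, 155], [110, 20, 153], [120, 17, 59], [111, 21, 155], [113, 20, 154]], [[113, 20, 154], [113, 21, 155], [135, 8, 64], [112, 18, 154], [113, 20, 153]], [[110, 20, 154], [113, 20, 154], [113, 20, 150], [113, 20, 154], [113, 20, 154]], [[113, 21, 155], [113, 20, 153], [113, 20, 154], [113, 20, 155], [112, 19, 149]]]
[555.10765493  86.24252622 211.        ]
```

View pics/c0.png

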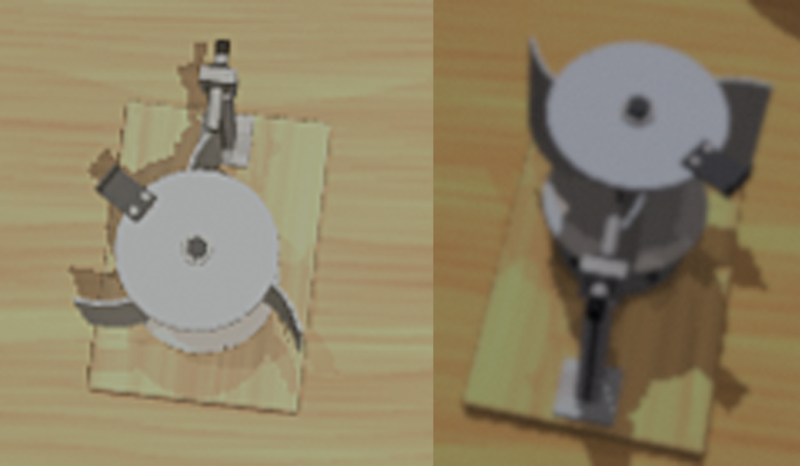

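```bash
cat >> h.py <<'E'
def disc(c,seed,R=30,lo=140):
    hsv=cv2.cvtColor(c["color"],cv2.COLOR_BGR2HSV)
    m=((hsv[...,1]<30)&(hsv[...,2]>lo)).astype(np.uint8)
    P=np.zeros(m.shape+(3,))
    M=c["cam_to_world"]; h,w=m.shape; u,v=np.meshgrid(np.arange(w),np.arange(h)); z=c["range_z"]
    P=np.stack([(u-c["cx"])/c["fx"]*z,-(v-c["cy"])/c["fy"]*z,-z],-1)@M[:3,:3].T+M[:3,3]
    return m,P
E
python3 - <<'E'
import numpy as np,cv2
from scipy.optimize import least_squares
from h import *
for n,sd in(("top",(240,215)),("scene",(305,205))):
    c=dict(np.load(n+"0.npz")); m,P=disc(c,sd)
    b=(abs(P[...,2]-211)<7)&(m>0)&(np.hypot(P[...,0]-550,P[...,1]-84)<85)
    b=cv2.morphologyEx(b.astype(np.uint8),cv2.MORPH_CLOSE,np.ones((3,3)))
    print(n,b.sum(),P[...,2][b>0].mean())
    k=max(cv2.findContours(b,0,cv2.CHAIN_APPROX_NONE)[0],key=cv2.contourArea)[:,0]
    q=np.array([ray(c,*p,211)[:2] for p in k])
    f=lambda x:np.hypot(q[:,0]-x[0],q[:,1]-x[1])-x[2]
    r=least_squares(f,[550,84,70],loss="soft_l1",f_scale=1); print(r.x,np.abs(r.fun).mean())
    # dark things above disc: tab & barrel
    d=(P[...,2]>203)&(np.hypot(P[...,0]-r.x[0],P[...,1]-r.x[1])<220)
    pts=P[d]; rr=np.hypot(pts[:,0]-r.x[0],pts[:,1]-r.x[1]); th=np.degrees(np.arctan2(pts[:,1]-r.x[1],pts[:,0]-r.x[0]))
    for l,h in((75,83),(83,91),(91,97),(97,103),(103,110),(110,120),(120,135),(135,165),(165,190)):
        s=(rr>l)&(rr<h); t=np.sort(th[s]); print(l,h,s.sum(),np.round(t[::max(1,len(t)//14)],1),)
    # board corners
    hsv=cv2.cvtColor(c["color"],cv2.COLOR_BGR2HSV)
    bd=(abs(P[...,2]-18)<5)&(abs(P[...,0]-580)<220)&(abs(P[...,1]-84)<150)
    k=max(cv2.findContours(bd.astype(np.uint8),0,1)[0],key=cv2.contourArea)
    q=np.array([ray(c,*p,18)[:2] for p in k[:,0]]).astype(np.float32); R=cv2.minAreaRect(q); print(R, cv2.boxPoints(R))
E
```

```text
top 1807 217.66336706630966
[548.67817481  83.35040845  68.05956491] 2.1824135161170886
75 83 33 [-115.1 -114.     5.5   43.9   45.7   47.1   48.9   49.9   51.6   53.9
   55.6   57.4   59.4   60.4   62.6  123.8  126.2]
83 91 40 [-119.3 -116.9    1.2    5.2   44.7   45.6   47.3   48.3   49.9   51.7
   52.    53.2   54.3   56.    57.    58.3   59.2   60.4   62.   122.2]
91 97 28 [-120.9    1.2   45.1   47.8   50.    52.    54.2   55.5   56.3   58.1
   59.7   60.8   61.8  119.8]
97 103 26 [-122.5 -121.2   44.9   45.6   46.6   46.8   47.4   48.    48.7   50.
   50.4   50.9   52.1   52.1   53.5   54.3   55.5   57.    57.8   58.2
   59.4   60.2   60.2   61.   115.6  117.4]
103 110 16 [-125.7 -124.6 -123.2   -8.2   -6.8   -6.7   -6.5   -5.4   -5.3   -4.9
   -3.8   -3.7   -3.5   -2.1   -2.   114.3]
110 120 17 [-126.2   -7.8   -7.4   -7.4   -7.2   -6.2   -6.1   -5.8   -5.7   -4.9
   -4.7   -4.5   -4.5   -3.3   -3.3   -3.1   -1.7]
120 135 20 [-7.5 -7.4 -7.  -6.8 -6.5 -6.4 -6.  -5.5 -5.3 -5.3 -4.9 -4.3 -4.  -4.
 -3.8 -2.9 -2.8 -2.7 -2.6 -2.4]
135 165 94 [-11.3 -10.3  -9.5  -8.8  -7.9  -7.1  -6.
[... 1126 characters left out ...]
  -3.5  112.7  114.4  114.9  115.5  116.3]
110 120 19 [-126.1   -8.4   -8.    -7.8   -7.5   -6.8   -6.5   -6.3   -5.9   -5.7
   -5.4   -5.2   -4.5   -4.3   -4.1   -3.3   -3.1   -3.    -2.8]
120 135 29 [-8.3 -7.7 -7.2 -7.  -6.6 -6.1 -5.9 -5.4 -5.  -4.8 -4.3 -4.  -3.7 -3.3
 -3. ]
135 165 148 [-11.8 -10.6  -9.8  -8.9  -8.2  -7.4  -6.5  -5.7  -4.9  -4.2  -3.3  -2.6
  -1.8  -1.   -0.2]
165 190 55 [-7.5 -7.3 -7.1 -6.7 -6.6 -6.4 -6.1 -5.9 -5.7 -5.5 -5.2 -5.1 -4.8 -4.6
 -4.4 -4.2 -3.9 -3.7 -3.5]
((596.6007690429688, 80.00933837890625), (199.56378173828125, 269.6331787109375), 84.695556640625) [[453.1369     -6.8817368]
 [721.6154    -31.808739 ]
 [740.06464   166.90042  ]
 [471.58612   191.82742  ]]
```

The disc is centred at about (549, 84), the sensor bears about -5.4°, and the tab is at 53°, so the rotor stands at about +58°. I'll shut the fingers, turn the tool so -y runs along the sweep tangent, and fly to above the gap clockwise of vane 1.

>>> carry_out([
  [0,[0,0,-10],[0,0,1.18]],
  [0,[0,0,-10],[0,0,1.18]],
  [0,[0,0,-10],[0,0,1.18]],
  [0,[0,0,0],[0,0,1.18]],
  [0,[-35.6,8.4,0],[0,0,0]],
  [0,[-35.6,8.4,0],[0,0,0]],
  [0,[-35.6,8.4,0],[0,0,0]],
  [0,[-35.6,8.4,0],[0,0,0]],
  [0,[-35.6,8.4,0],[0,0,0]],
  [0,[-35.6,8.4,0],[0,0,0]],
  [0,[-35.6,8.4,0],[0,0,0]],
  [0,[-35.6,8.4,0],[0,0,0]],
  [0,[-35.6,8.4,0],[0,0,0]],
  [0,[-35.6,8.4,0],[0,0,0]],
  [0,[-35.6,8.4,0],[0,0,0]],
  [0,[-35.6,8.4,0],[0,0,0]],
  [0,[0,0,0],[0,0,0]],
  [0,[0,0,0],[0,0,0]],
], grip_force=40)

```text
time_s: 1.6
eef_pos: [563.3, 177.9, 260.2]
ee_rot: [-0.001, 0.461, 0.887, -0.0]
force: [-0.4, 0.4, -0.0]
grip_width: 0.001
```

```bash
cat > look.py <<'E'
import sys,cv2,numpy as np
from rig import ctrl
from h import *
n=sys.argv[1]
s=ctrl.sense(); print(s["time_s"],np.round(s["eef_pos"],1),np.round(s["ee_rot"],3),np.round(s["force"],1),s["grip_width"])
c=ctrl.capture("scene"); np.savez(f"s_{n}.npz",**c)
w=ctrl.capture("wrist")
a=cv2.resize(c["color"][140:310,240:410],(520,520)); b=cv2.resize(w["color"],(280,210)); I=np.zeros((520,800,3),np.uint8); I[:,:520]=a; I[:210,520:]=b
t=ctrl.capture("top"); np.savez(f"t_{n}.npz",**t)
I[220:500,520:]=cv2.resize(t["color"][140:280,180:320],(280,280))
cv2.imwrite(f"pics/{n}.png",I)
E
python3 look.py a1
```

```text
1.6 [563.3 177.9 260.2] [-0.001  0.461  0.887 -0.   ] [-0.4  0.4 -0. ] 0.0010952078459925837
```

View pics/a1.png

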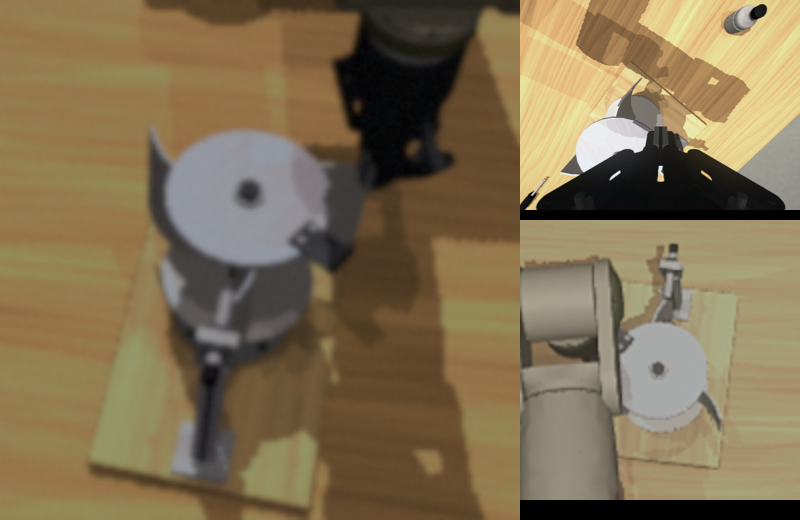

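Run:
```python
from h import *
c=dict(np.load("s_a1.npz"))
for p in([563,178,260],[563,178,180],[563,178,330]):
    u,v=proj(c,p); print((u-240)*520/170,(v-140)*520/170)
m,P=disc(c,0)
d=(np.hypot(P[...,0]-563,P[...,1]-178)<70)&(P[...,2]>232)
for z in range(235,350,10):
    q=P[d&(abs(P[...,2]-z)<5)]-[563,178,0]
    if len(q): a=q[:,0]*.8192+q[:,1]*.5736;b=q[:,0]*-.5736+q[:,1]*.8192; print(z,len(q),"y",a.min().round(),a.max().round(),"x",b.min().round(),b.max().round())
```

```text
367.651088490988 182.87698323205743
352.4030127153538 239.29870216481257
382.7577868636604 126.97839628072175
265 8 y -8.0 9.0 x -10.0 -4.0
275 30 y -7.0 13.0 x -10.0 10.0
285 26 y -15.0 13.0 x -10.0 1.0
295 21 y -6.0 14.0 x -10.0 -2.0
305 30 y -26.0 31.0 x -11.0 -4.0
315 91 y -37.0 38.0 x -13.0 13.0
325 59 y -48.0 43.0 x -15.0 11.0
335 89 y -54.0 53.0 x -16.0 -2.0
345 101 y -61.0 61.0 x -16.0 12.0
```

>>> carry_out([
  [0,[0,0,20],[0,0,0]],
  [0,[0,0,30],[0,0,0]],
  [0,[0,0,20],[0,0,0]],
  [0,[0,0,10],[0,0,0]],
  [0,[0,0,0],[0,0,0]],
])

```text
time_s: 2.17
eef_pos: [561.4, 179.9, 179.6]
ee_rot: [-0.001, 0.459, 0.888, -0.001]
force: [-0.1, -0.1, -1.2]
grip_width: -0.001
```

```bash
python3 look.py a2
python3 - <<'E'
import numpy as np
th=np.cumsum([81.3,3.5,3.5,3.5,3.5,3.5,3.5,3.5,5,6.5,8,9.5,9.5])
p=95*np.c_[np.cos(np.radians(th-125)),-np.sin(np.radians(th-125))]
print(np.round(np.diff(p,axis=0),1).tolist())
E
```

```text
2.1667 [561.4 179.9 179.6] [-0.001  0.459  0.888 -0.001] [-0.1 -0.1 -1.2] -0.0008031765015583
[[3.9, -4.3], [3.6, -4.5], [3.3, -4.8], [3.0, -4.9], [2.7, -5.1], [2.4, -5.3], [2.1, -5.4], [2.4, -7.9], [2.0, -10.6], [0.9, -13.2], [-1.4, -15.7], [-4.0, -15.2]]
```

View pics/a2.png

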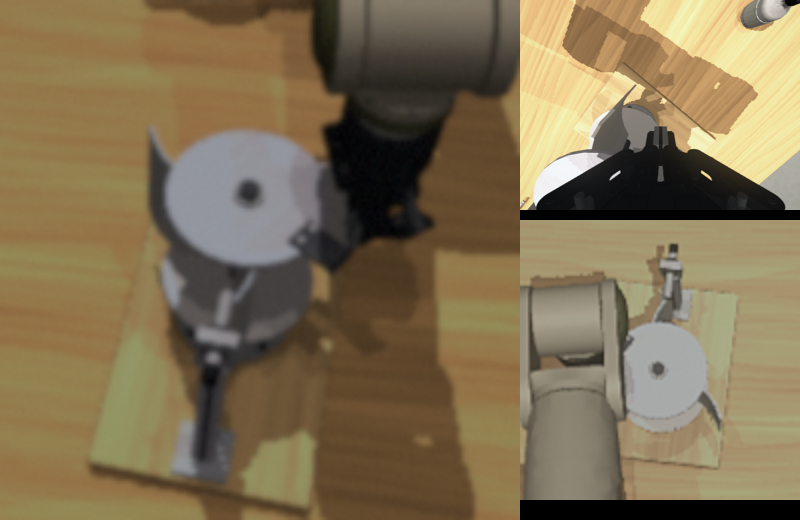

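The finger is down between the tab (crop about 325,245) and vane 1, and the rotor hasn't moved. Now the accelerating arc to flick it, then lift clear.

>>> carry_out([
  [0,[3.9,-4.3,0],[0,0,0]],
  [0,[3.6,-4.5,0],[0,0,0]],
  [0,[3.3,-4.8,0],[0,0,0]],
  [0,[3,-4.9,0],[0,0,0]],
  [0,[2.7,-5.1,0],[0,0,0]],
  [0,[2.4,-5.3,0],[0,0,0]],
  [0,[2.1,-5.4,0],[0,0,0]],
  [0,[2.4,-7.9,0],[0,0,0]],
  [0,[2,-10.6,0],[0,0,0]],
  [0,[0.9,-13.2,0],[0,0,0]],
  [0,[-1.4,-15.7,0],[0,0,0]],
  [0,[-4,-15.2,0],[0,0,0]],
  [0,[0,3,-15],[0,0,0]],
  [0,[0,3,-30],[0,0,0]],
  [0,[0,0,-35],[0,0,0]],
  [0,[0,0,0],[0,0,0]],
])

```text
time_s: 3.65
eef_pos: [478.0, 143.9, 267.4]
ee_rot: [0.004, 0.46, 0.888, 0.003]
force: [0.3, -0.0, 0.7]
grip_width: 0.001
```

```bash
cat > track.py <<'E'
# capture several scene frames; estimate tab angle from dark pixels above the disc rim
import sys,cv2,numpy as np
from rig import ctrl
from h import *
C=np.array([549.,84.]); S=-5.4
def tabang(c):
    m,P=disc(c,0)
    hsv=cv2.cvtColor(c["color"],cv2.COLOR_BGR2HSV)
    # dark blob in annulus r 72..99 on plane z=214
    h,w=m.shape; A=np.zeros((h,w,2))
    M=c["cam_to_world"]; u,v=np.meshgrid(np.arange(w),np.arange(h))
    d=np.stack([(u-c["cx"])/c["fx"],-(v-c["cy"])/c["fy"],-np.ones_like(u,float)],-1)@M[:3,:3].T
    q=M[:3,3]+d*((214-M[2,3])/d[...,2])[...,None]
    x=q[...,0]-C[0]; y=q[...,1]-C[1]; r=np.hypot(x,y)
    rp=np.hypot(P[...,0]-C[0],P[...,1]-C[1])
    k=(rp>73)&(rp<101)&(abs(P[...,2]-215)<14)&(hsv[...,2]<110)
    a=np.arctan2(P[...,1]-C[1],P[...,0]-C[0])[k]
    if len(a)<5: return None,len(a),0
    z=np.exp(1j*a).mean(); return np.degrees(np.angle(z))-S,len(a),abs(z)
if __name__=="__main__":
    for i in range(int(sys.argv[1])):
        t=ctrl.sense()["time_s"]; c=ctrl.capture(sys.argv[3] if len(sys.argv)>3 else "scene"); print(round(t,3),tabang(c))
        np.savez(f"s_{sys.argv[2]}_{i}.npz",t=t,**c)
    cv2.imwrite(f"pics/{sys.argv[2]}.png",cv2.resize(c["color"][130:310,230:410],(520,520)))
E
python3 -c "
from track import *
for n in ('scene0','s_a2'): print(tabang(dict(np.load(n+'.npz'))))"
python3 track.py 3 b1
```

```text
(np.float64(53.830590305131985), 152, np.float64(0.8085519716528605))
(np.float64(62.64645458022736), 190, np.float64(0.8403820339711366))
3.65 (np.float64(123.14940362908042), 146, np.float64(0.8920309514439165))
3.7 (np.float64(128.34343387734813), 139, np.float64(0.8892139522024554))
3.75 (np.float64(134.21104300711184), 150, np.float64(0.849869947361444))
```

View pics/b1.png

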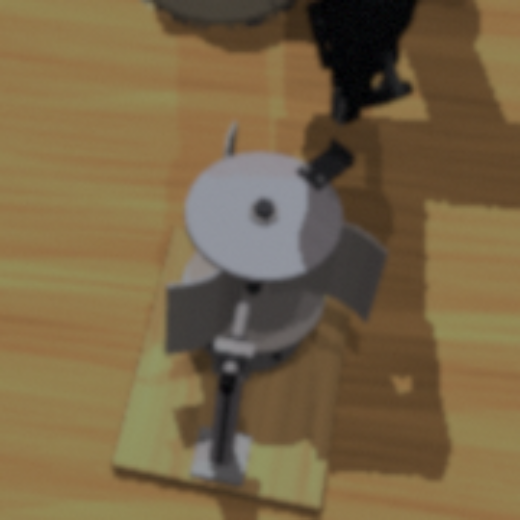

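>>> carry_out([
  [0,[-25,-0.8,0],[0,0,0]],
  [0,[-25,-0.8,0],[0,0,0]],
  [0,[-18.5,0,0],[0,0,0]],
  [0,[0,0,20],[0,0,0]],
  [0,[0,0,16],[0,0,0]],
  [0,[0,0,10],[0,0,0]],
  [0,[0,0,0],[0,0,0]],
  [0,[0,0,0],[0,0,0]],
])

```text
time_s: 4.47
eef_pos: [514.3, 87.0, 214.9]
ee_rot: [-0.001, 0.46, 0.888, -0.0]
force: [-0.3, 1.0, -0.1]
grip_width: -0.001
```

```bash
cat > track2.py <<'E'
import sys,cv2,numpy as np
from h import *
C=np.array([549.,84.]); S=-5.4
def tabang(c,zt=219,dbg=0):
    hsv=cv2.cvtColor(c["color"],cv2.COLOR_BGR2HSV); h,w=hsv.shape[:2]
    M=c["cam_to_world"]; u,v=np.meshgrid(np.arange(w),np.arange(h))
    d=np.stack([(u-c["cx"])/c["fx"],-(v-c["cy"])/c["fy"],-np.ones_like(u,float)],-1)@M[:3,:3].T
    q=M[:3,3]+d*((214-M[2,3])/d[...,2])[...,None]; x=q[...,0]-C[0]; y=q[...,1]-C[1]; r=np.hypot(x,y)
    P=disc(c,0)[1]
    k=((r>56)&(r<96)&(hsv[...,2]<85)&(P[...,2]>195)&(P[...,2]<245)&(hsv[...,1]<110)).astype(np.uint8)
    n,l,st,ce=cv2.connectedComponentsWithStats(k)
    o=[]
    for i in range(1,n):
        if st[i,4]<8: continue
        s=l==i; o.append((int(st[i,4]),round(float(np.degrees(np.arctan2(y[s].mean(),x[s].mean()))-S),1),round(float(r[s].mean())),ce[i].round().tolist()))
    return sorted(o,reverse=True)[:3]
if __name__=="__main__":
    from rig import ctrl
    for i in range(int(sys.argv[1])):
        t=ctrl.sense()["time_s"]; c=ctrl.capture("scene"); print(round(t,3),tabang(c))
        np.savez(f"s_{sys.argv[2]}_{i}.npz",t=t,**c)
    cv2.imwrite(f"pics/{sys.argv[2]}.png",cv2.resize(c["color"][130:310,230:410],(520,520)))
E
python3 - <<'E'
from track2 import *
for n in ("scene0","s_a1","s_a2","s_b1_0","s_b1_1","s_b1_2"): print(n,tabang(dict(np.load(n+".npz"))))
E
python3 track2.py 2 b2; python3 -c "
from rig import ctrl
s=ctrl.sense();print(s['eef_pos'],s['force'])"
```

```text
scene0 [(133, 58.4, 80, [345.0, 220.0]), (15, 117.6, 86, [352.0, 195.0]), (9, -103.5, 80, [292.0, 191.0])]
s_a1 [(135, 58.5, 79, [344.0, 220.0]), (25, 119.7, 87, [352.0, 194.0]), (12, 92.6, 68, [347.0, 206.0])]
s_a2 [(194, 67.4, 75, [345.0, 216.0]), (81, 96.5, 85, [353.0, 205.0])]
s_b1_0 [(138, 130.7, 75, [345.0, 192.0]), (25, 75.3, 83, [351.0, 215.0]), (13, -28.6, 84, [299.0, 223.0])]
s_b1_1 [(137, 135.3, 75, [343.0, 190.0]), (26, 80.1, 83, [352.0, 213.0]), (11, -23.9, 85, [301.0, 225.0])]
s_b1_2 [(136, 139.9, 75, [342.0, 189.0]), (32, 85.7, 83, [352.0, 210.0])]
4.467 [(128, -150.1, 74, [311.0, 181.0]), (37, 137.9, 62, [339.0, 191.0]), (25, 3.6, 73, [317.0, 225.0])]
4.517 [(124, -147.5, 74, [310.0, 181.0]), (37, 137.9, 62, [339.0, 191.0]), (23, 5.8, 73, [318.0, 226.0])]
[514.73471239  87.07004801 215.98222269] [-0.08686507  0.18594391 -0.63257665]
```

View pics/b2.png

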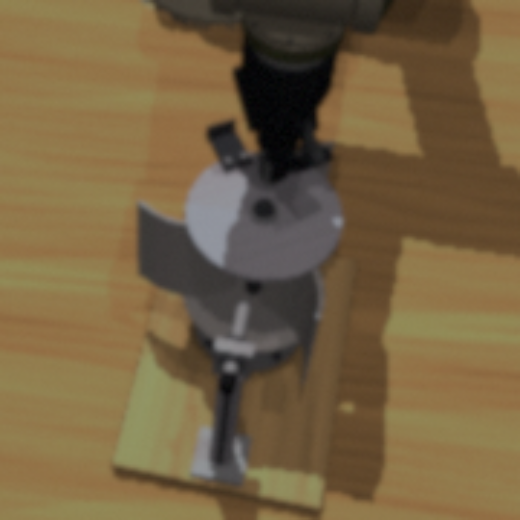

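I'll lift a few mm more so the disc is definitely free for the first pass, and keep watching.

>>> carry_out([
  [0,[0,0,-8],[0,0,0]],
  [0,[0,0,0],[0,0,0]],
  [0,[0,0,0],[0,0,0]],
])

```text
time_s: 4.82
eef_pos: [514.9, 87.0, 224.4]
ee_rot: [0.001, 0.46, 0.888, 0.0]
force: [0.1, -0.8, -0.9]
grip_width: 0.004
```

```bash
python3 track2.py 4 b3; python3 -c "
from rig import ctrl
s=ctrl.sense();print(s['time_s'],s['eef_pos'],s['force'])"
```

```text
4.817 [(109, -129.4, 76, [302.0, 184.0]), (48, 143.2, 62, [337.0, 190.0]), (28, 6.9, 73, [319.0, 225.0])]
4.867 [(113, -126.3, 76, [300.0, 185.0]), (47, 143.0, 62, [337.0, 190.0]), (23, 57.9, 82, [345.0, 221.0])]
4.917 [(114, -123.7, 76, [299.0, 185.0]), (47, 142.2, 62, [338.0, 190.0]), (31, 59.4, 81, [345.0, 220.0])]
4.967 [(112, -120.7, 76, [298.0, 186.0]), (48, 142.3, 62, [338.0, 190.0]), (23, 5.8, 73, [318.0, 226.0])]
5.0167 [514.47918037  86.93246385 223.27053023] [ 0.49096234  0.76160794 -0.8591424 ]
```

Tracking shows the speed fell from about 1.6 to 1.0 rad/s. The finger dipped lower than planned (commanded z 215 plus undershoot) and grazed the disc before the first pass. That run isn't clean, so I'll get clear, let the rotor run down and flick it again.

>>> carry_out([
  [0,[0,0,-15],[0,0,0]],
  [0,[0,0,-25],[0,0,0]],
  [0,[12,22,0],[0,0,0]],
  [0,[12,23,0],[0,0,0]],
  [0,[12,23,0],[0,0,0]],
  [0,[12.6,24.7,0],[0,0,0]],
  [0,[0,0,0],[0,0,0]],
  [0,[0,0,0],[0,0,0]],
  [0,[0,0,0],[0,0,0]],
  [0,[0,0,0],[0,0,0]],
  [0,[0,0,0],[0,0,0]],
  [0,[0,0,0],[0,0,0]],
  [0,[0,0,0],[0,0,0]],
  [0,[0,0,0],[0,0,0]],
  [0,[0,0,0],[0,0,0]],
  [0,[0,0,0],[0,0,0]],
  [0,[0,0,0],[0,0,0]],
  [0,[0,0,0],[0,0,0]],
  [0,[0,0,0],[0,0,0]],
  [0,[0,0,0],[0,0,0]],
])

```text
time_s: 6.68
eef_pos: [562.2, 180.1, 263.3]
ee_rot: [-0.0, 0.46, 0.888, -0.0]
force: [-0.5, 0.4, 0.8]
grip_width: -0.001
```

```bash
python3 track2.py 4 b4; python3 -c "
from rig import ctrl
s=ctrl.sense();print(s['time_s'],s['eef_pos'],s['force'])"
```

```text
6.683 [(140, -36.5, 79, [297.0, 219.0]), (13, 142.2, 85, [344.0, 186.0]), (13, -77.4, 82, [288.0, 202.0])]
6.733 [(137, -34.4, 80, [298.0, 220.0]), (13, -76.1, 83, [288.0, 203.0]), (8, 144.2, 88, [344.0, 185.0])]
6.783 [(137, -32.1, 80, [299.0, 221.0]), (15, -72.4, 81, [289.0, 204.0]), (11, 147.3, 84, [342.0, 184.0])]
6.833 [(132, -30.0, 80, [300.0, 221.0]), (15, -71.9, 84, [288.0, 205.0])]
6.8833 [562.24721749 180.08723488 263.29602322] [0.19743508 0.17746529 0.15317281]
```

>>> carry_out([
  [0,[0,0,0],[0,0,0]],
  [0,[0,0,0],[0,0,0]],
  [0,[0,0,0],[0,0,0]],
  [0,[0,0,0],[0,0,0]],
  [0,[0,0,0],[0,0,0]],
  [0,[0,0,0],[0,0,0]],
  [0,[0,0,0],[0,0,0]],
  [0,[0,0,0],[0,0,0]],
  [0,[0,0,0],[0,0,0]],
  [0,[0,0,0],[0,0,0]],
  [0,[0,0,0],[0,0,0]],
  [0,[0,0,0],[0,0,0]],
  [0,[0,0,0],[0,0,0]],
  [0,[0,0,0],[0,0,0]],
  [0,[0,0,0],[0,0,0]],
  [0,[0,0,0],[0,0,0]],
  [0,[0,0,0],[0,0,0]],
  [0,[0,0,0],[0,0,0]],
])

```text
time_s: 8.38
eef_pos: [562.2, 180.1, 263.3]
ee_rot: [-0.0, 0.46, 0.888, -0.0]
force: [0.3, 0.5, 0.0]
grip_width: 0.001
```

```bash
python3 track2.py 4 b5
```

```text
8.383 [(137, 31.4, 80, [332.0, 227.0]), (40, 94.5, 82, [352.0, 206.0])]
8.433 [(132, 33.4, 80, [334.0, 227.0]), (45, 95.9, 82, [352.0, 205.0])]
8.483 [(133, 35.1, 80, [334.0, 227.0]), (37, 96.7, 84, [353.0, 205.0])]
8.533 [(133, 36.7, 80, [335.0, 226.0]), (36, 98.3, 84, [354.0, 204.0])]
```

>>> carry_out([
  [0,[0,0,0],[0,0,0]],
  [0,[0,0,0],[0,0,0]],
  [0,[0,0,0],[0,0,0]],
  [0,[0,0,0],[0,0,0]],
  [0,[0,0,0],[0,0,0]],
  [0,[0,0,0],[0,0,0]],
  [0,[0,0,0],[0,0,0]],
  [0,[0,0,0],[0,0,0]],
  [0,[0,0,0],[0,0,0]],
  [0,[0,0,0],[0,0,0]],
  [0,[0,0,0],[0,0,0]],
  [0,[0,0,0],[0,0,0]],
  [0,[0,0,0],[0,0,0]],
  [0,[0,0,0],[0,0,0]],
  [0,[0,0,0],[0,0,0]],
  [0,[0,0,0],[0,0,0]],
  [0,[0,0,0],[0,0,0]],
  [0,[0,0,0],[0,0,0]],
  [0,[0,0,0],[0,0,0]],
  [0,[0,0,0],[0,0,0]],
])

```text
time_s: 10.25
eef_pos: [562.2, 180.1, 263.3]
ee_rot: [-0.0, 0.46, 0.888, 0.0]
force: [0.8, -1.0, 0.2]
grip_width: 0.006
```

>>> carry_out([
  [0,[0,0,0],[0,0,0]],
  [0,[0,0,0],[0,0,0]],
  [0,[0,0,0],[0,0,0]],
  [0,[0,0,0],[0,0,0]],
  [0,[0,0,0],[0,0,0]],
  [0,[0,0,0],[0,0,0]],
  [0,[0,0,0],[0,0,0]],
  [0,[0,0,0],[0,0,0]],
  [0,[0,0,0],[0,0,0]],
  [0,[0,0,0],[0,0,0]],
  [0,[0,0,0],[0,0,0]],
  [0,[0,0,0],[0,0,0]],
  [0,[0,0,0],[0,0,0]],
  [0,[0,0,0],[0,0,0]],
  [0,[0,0,0],[0,0,0]],
  [0,[0,0,0],[0,0,0]],
  [0,[0,0,0],[0,0,0]],
  [0,[0,0,0],[0,0,0]],
  [0,[0,0,0],[0,0,0]],
  [0,[0,0,0],[0,0,0]],
])

```text
time_s: 11.92
eef_pos: [562.2, 180.1, 263.3]
ee_rot: [-0.0, 0.46, 0.888, -0.0]
force: [-0.5, -0.1, 0.1]
grip_width: -0.006
```

```bash
python3 track2.py 3 b6
```

```text
11.917 [(134, 125.1, 76, [347.0, 193.0]), (23, 70.2, 85, [350.0, 217.0])]
11.967 [(130, 126.0, 76, [347.0, 193.0]), (29, 70.6, 86, [350.0, 217.0])]
12.017 [(133, 126.7, 76, [346.0, 193.0]), (25, 71.5, 85, [351.0, 217.0])]
```

View pics/b6.png

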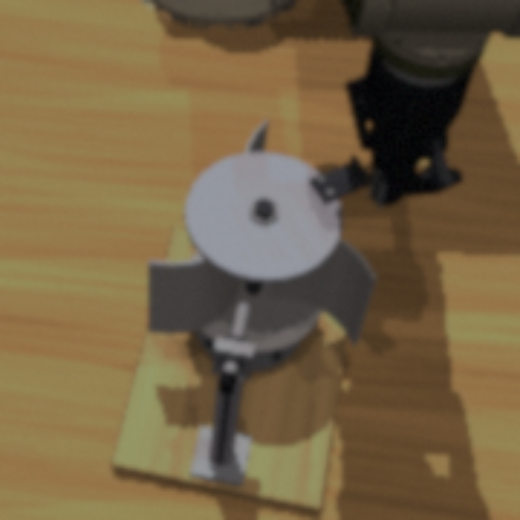

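>>> carry_out([
  [0,[-14,8,0],[0,0,0]],
  [0,[-15,8.8,0],[0,0,0]],
  [0,[-14,8,0],[0,0,0]],
  [0,[0,0,0],[0,0,0.97]],
  [0,[0,0,0],[0,0,0.97]],
  [0,[0,0,0],[0,0,0.97]],
  [0,[0,0,0],[0,0,0.97]],
  [0,[0,0,0],[0,0,0.97]],
  [0,[0,0,0],[0,0,0]],
  [0,[0,0,0],[0,0,0]],
  [0,[0,0,0],[0,0,0]],
  [0,[0,0,0],[0,0,0]],
  [0,[0,0,0],[0,0,0]],
  [0,[0,0,0],[0,0,0]],
  [0,[0,0,0],[0,0,0]],
  [0,[0,0,0],[0,0,0]],
])

```text
time_s: 13.4
eef_pos: [607.3, 159.3, 263.3]
ee_rot: [-0.0, 0.668, 0.744, -0.0]
force: [-0.1, 0.0, -0.3]
grip_width: 0.0
```

```bash
python3 track2.py 3 b7;python3 -c "
from rig import ctrl
s=ctrl.sense();print(s['time_s'],s['eef_pos'],s['ee_rot'],s['joints'])"
```

```text
13.4 [(115, 146.0, 76, [340.0, 186.0]), (83, 84.7, 67, [344.0, 209.0])]
13.45 [(110, 146.9, 76, [340.0, 186.0]), (83, 84.8, 67, [344.0, 209.0])]
13.5 [(113, 147.2, 76, [340.0, 186.0]), (85, 85.1, 67, [345.0, 209.0])]
13.55 [607.31370848 159.26401352 263.29744954] [1.55340549e-05 6.68288488e-01 7.43902209e-01 3.45053135e-07] [ 7.01658166e-02  5.31060625e-01  1.09564905e+00 -2.18861427e-05
  1.51486088e+00 -3.68179253e-02]
```

View pics/b7.png

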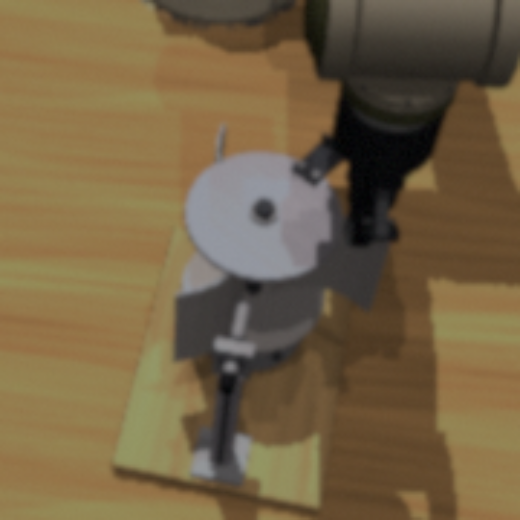

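Tab at rel 147° and almost stopped. Vane 3's hollow face is ahead of the finger. Descending into the gap, then the same arc slightly gentler.

>>> carry_out([
  [0,[0,0,20],[0,0,0]],
  [0,[0,0,30],[0,0,0]],
  [0,[0,0,22],[0,0,0]],
  [0,[0,0,10],[0,0,0]],
  [0,[0,0,0],[0,0,0]],
  [0,[0,0,0],[0,0,0]],
])

```text
time_s: 14.05
eef_pos: [607.7, 159.3, 182.2]
ee_rot: [0.0, 0.668, 0.744, 0.0]
force: [-0.1, -0.1, 0.4]
grip_width: -0.002
```

```bash
python3 track2.py 2 b8
```

```text
14.05 [(75, 63.3, 64, [341.0, 215.0]), (57, 150.9, 67, [336.0, 187.0]), (24, 55.3, 92, [347.0, 224.0])]
14.1 [(77, 63.9, 64, [341.0, 215.0]), (59, 151.7, 67, [336.0, 187.0]), (27, 55.8, 92, [347.0, 224.0])]
```

View pics/b8.png

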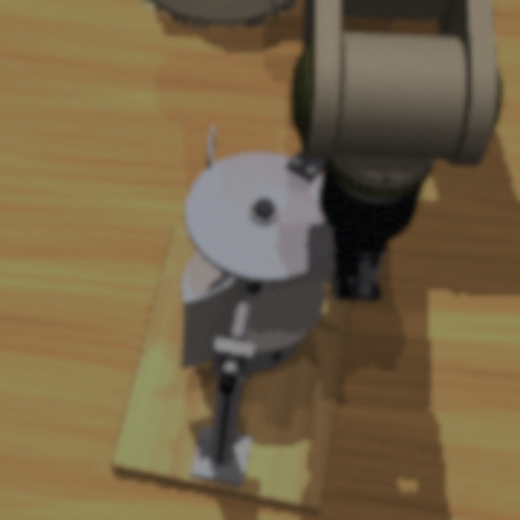

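>>> carry_out([
  [0,[3.9,-4.3,0],[0,0,0]],
  [0,[3.6,-4.5,0],[0,0,0]],
  [0,[3.3,-4.8,0],[0,0,0]],
  [0,[3,-4.9,0],[0,0,0]],
  [0,[2.7,-5.1,0],[0,0,0]],
  [0,[2.4,-5.3,0],[0,0,0]],
  [0,[2.1,-5.4,0],[0,0,0]],
  [0,[2.4,-7.9,0],[0,0,0]],
  [0,[1.8,-10,0],[0,0,0]],
  [0,[0.8,-12.4,0],[0,0,0]],
  [0,[-1,-14.6,0],[0,0,0]],
  [0,[-3.4,-14.2,0],[0,0,0]],
  [0,[0,3,-15],[0,0,0]],
  [0,[0,3,-30],[0,0,0]],
  [0,[0,0,-35],[0,0,0]],
  [0,[0,0,0],[0,0,0]],
  [0,[0,0,0],[0,0,0]],
])

```text
time_s: 15.57
eef_pos: [518.2, 171.5, 262.9]
ee_rot: [0.001, 0.668, 0.744, 0.001]
force: [-0.9, -0.6, -0.5]
grip_width: -0.003
```

```bash
python3 track2.py 4 b9; python3 -c "
from rig import ctrl
s=ctrl.sense();print(s['time_s'],s['eef_pos'],s['ee_rot'])"
```

```text
15.567 [(104, -130.9, 77, [302.0, 183.0]), (15, -52.1, 85, [291.0, 214.0]), (11, 52.6, 87, [344.0, 224.0])]
15.617 [(105, -126.3, 77, [300.0, 185.0]), (15, 57.4, 85, [346.0, 222.0]), (12, -47.8, 85, [292.0, 216.0])]
15.667 [(108, -121.0, 77, [298.0, 186.0]), (21, 61.8, 86, [348.0, 221.0]), (12, -41.9, 83, [294.0, 218.0])]
15.717 [(110, -116.4, 78, [297.0, 187.0]), (28, 67.2, 84, [349.0, 218.0]), (9, -39.4, 90, [293.0, 220.0])]
15.7667 [517.51816994 171.36927608 260.01650121] [-0.00079382  0.66835956  0.74383742 -0.00087447]
```

View pics/b9.png

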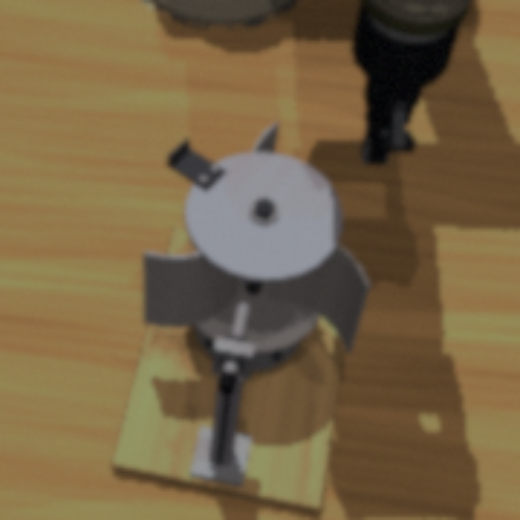

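Second flick: clean release at about 1.7 rad/s. I'll move over the brake point (robot side, r about 33), staying 20 mm above the disc.

>>> carry_out([
  [0,[-20,-2.7,0],[0,0,0]],
  [0,[-25,-3,0],[0,0,0]],
  [0,[-25,-3,0],[0,0,0]],
  [0,[-13.6,-2,0],[0,0,0]],
  [0,[0,0,10],[0,0,0]],
  [0,[0,0,10],[0,0,0]],
  [0,[0,0,7],[0,0,0]],
  [0,[0,0,3],[0,0,0]],
  [0,[0,0,0],[0,0,0]],
  [0,[0,0,0],[0,0,0]],
  [0,[0,0,0],[0,0,0]],
])

```text
time_s: 16.68
eef_pos: [516.5, 87.5, 231.6]
ee_rot: [0.0, 0.668, 0.744, 0.0]
force: [1.2, -0.6, 0.7]
grip_width: -0.003
```

```bash
python3 track2.py 4 b10; python3 -c "
from rig import ctrl
s=ctrl.sense();print(s['time_s'],s['eef_pos'],s['ee_rot'])"
```

```text
16.683 [(200, -12.2, 77, [310.0, 223.0]), (56, 144.5, 62, [337.0, 190.0]), (26, 157.6, 88, [338.0, 181.0])]
16.733 [(199, -8.0, 77, [312.0, 224.0]), (57, 144.9, 62, [337.0, 190.0]), (16, 161.2, 89, [336.0, 179.0])]
16.783 [(182, -9.5, 76, [310.0, 225.0]), (55, 144.7, 62, [337.0, 190.0]), (25, 51.4, 81, [342.0, 223.0])]
16.833 [(184, -6.1, 76, [312.0, 225.0]), (56, 144.5, 62, [337.0, 190.0]), (26, 54.6, 81, [344.0, 222.0])]
16.8833 [516.46390796  87.22465331 231.58442118] [2.34763700e-04 6.68303390e-01 7.43888761e-01 1.85726536e-04]
```

Run:
```python
from h import *
from track2 import *
c=[dict(np.load(f"s_b10_{i}.npz")) for i in (0,3)]
cv2.imwrite("pics/b10z.png",np.hstack([cv2.resize(x["color"][170:270,270:370],(400,400),interpolation=0) for x in c]))
for x in c:
  print(np.array(cv2.cvtColor(x["color"],cv2.COLOR_BGR2GRAY)[216:240:2,298:334:3]))
```

```text
[[ 84 136 116  91  86  91  91  91  93  92  91  91]
 [ 59  83  75  58  60  85  91  92  91  92  92  91]
 [ 58  58  58  55  62  64  92  91  92  91  92  91]
 [ 60  58  59  52  43  85  92  90  91  91  91  91]
 [ 58  59  58  55  50  87  90  91  90  92  90  87]
 [ 36  55  58  51  55  61  69  73  73  73  71  61]
 [ 25  33  52  51  56  61  25  28  54  54  54  52]
 [ 50  23  44  57  61  63  27  33  55  55  55  51]
 [ 66  51  56  64  64  63  55  56  54  55  52  54]
 [ 79  63  65  63  65  83  68  61  56  53  52  52]
 [ 85  66  64  64  66 125  82  64  59  56  52  51]
 [ 86  69  64  64  70 130  78  65  63  61  53  50]]
[[ 85 145 149 142  89  92  93  93  92  92  93  92]
 [ 58 114 147 133  64  77  88  92  92  92  92  92]
 [ 57  63 126 103  60  37  64  83  91  92  94  90]
 [ 59  57  67  63  35  35  63  81  91  91  92  92]
 [ 59  56  56  55  31  31  43  89  91  91  89  89]
 [ 58  58  58  58  34  29  37  74  78  75  73  63]
 [ 60  54  54  58  35  31  22  30  58  54  57  54]
 [ 59  52  25  44  43  35  24  34  59  56  56  55]
 [ 60  52  27  21  27  42  54  57  59  56  57  56]
 [ 60  57  56  47  32  78  67  65  61  57  55  56]
 [ 65  62  61  63  61 124  84  64  64  62  59  55]
 [ 84  82  66  63  70 130  78  65  64  64  64  61]]
```

View pics/b10z.png

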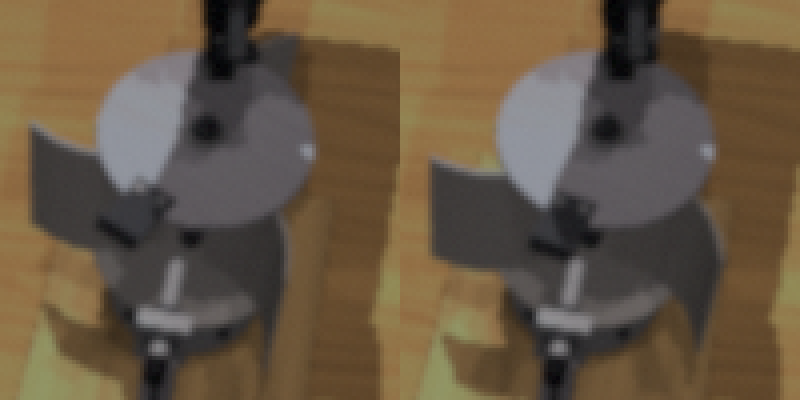

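The tab's flange outer face shows as a dark strip at (299,227), then (308,231) px. It is passing untouched with the finger at z 231. I'll calibrate the arm's dip response in free air while it spins.

>>> carry_out([
  [0,[0,0,7],[0,0,0]],
])

```text
time_s: 16.97
eef_pos: [517.0, 87.2, 225.3]
ee_rot: [0.001, 0.668, 0.744, 0.001]
force: [0.2, -0.0, -0.1]
grip_width: 0.0
```

>>> carry_out([
  [0,[0,0,0],[0,0,0]],
])

```text
time_s: 17.05
eef_pos: [515.9, 87.2, 223.1]
ee_rot: [-0.001, 0.668, 0.744, -0.001]
force: [-0.0, -0.5, -0.6]
grip_width: 0.002
```

>>> carry_out([
  [0,[0,0,0],[0,0,0]],
])

```text
time_s: 17.13
eef_pos: [516.2, 87.1, 223.8]
ee_rot: [-0.0, 0.668, 0.744, -0.0]
force: [-0.2, 0.1, 0.1]
grip_width: 0.004
```

```bash
cat > flange.py <<'E'
import sys,cv2,numpy as np
from h import *
C=np.array([549.,84.]); S=-5.4
def fl(c,u,v,z=218.5):
    p=ray(c,u,v,z)[:2]-C; return round(float(np.degrees(np.arctan2(p[1],p[0]))-S),1),round(float(np.hypot(*p)),1)
if __name__=="__main__":
    from rig import ctrl
    n=sys.argv[1]; I=[]
    for i in range(2):
        s=ctrl.sense(); c=ctrl.capture("scene"); np.savez(f"f_{n}_{i}.npz",t=s["time_s"],**c); print(round(s["time_s"],4),s["eef_pos"].round(2),s["force"].round(1))
        I.append(cv2.resize(c["color"][170:270,270:370],(400,400),interpolation=2))
    cv2.imwrite(f"pics/f_{n}.png",np.hstack(I))
E
python3 - <<'E'
from flange import *
for i,p in((0,(299,227.3)),(3,(308.2,231))):
    c=dict(np.load(f"s_b10_{i}.npz")); print(fl(c,*p))
c=dict(np.load("scene0.npz")); print(tabang:=0)
E
python3 flange.py c1
```

```text
(-23.0, 97.2)
(-8.5, 96.0)
0
17.1333 [516.16  87.13 223.8 ] [-0.2  0.1  0.1]
17.1833 [516.3   87.12 224.08] [ 0.2 -0.7 -0.2]
```

View pics/f_c1.png

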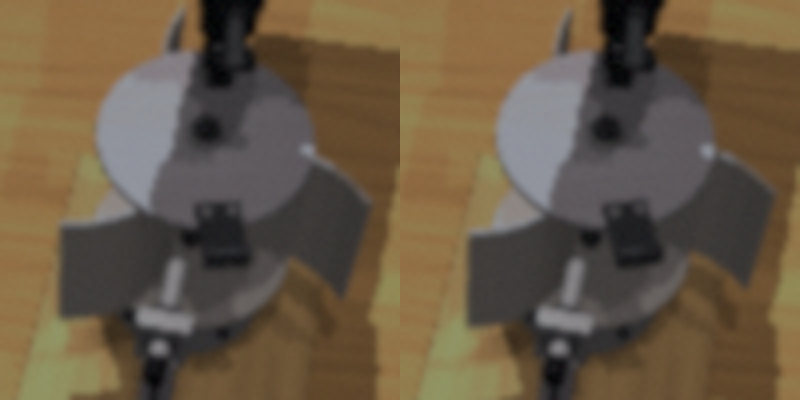

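Run:
```python
from flange import *
for i,p in((0,(326.5,233)),(1,(329.75,233.5))):
    c=dict(np.load(f"f_c1_{i}.npz")); print(c["t"],fl(c,*p))
for r in (99,102.5,112,184):
    a=np.radians(S); p=[C[0]+r*np.cos(a),C[1]+r*np.sin(a),218.5]; u,v=proj(c,p); print(r,(u-270)*4,(v-170)*4)
u,v=proj(c,[549,84,221]);print("nut",(u-270)*4,(v-170)*4)
```

```text
17.1333 (18.3, 95.5)
17.1833 (22.7, 97.9)
99 174.61208950599826 254.0293914718386
102.5 173.58085697765 258.8602902740922
112 170.76069674112136 272.0715770928184
184 148.33270751049258 377.137450533354
nut 202.47327026250264 122.67436992175556
```

Arm response is fast, about one row with under 1 mm overshoot. The first pass happened at about 16.95 s, untouched, at about 1.6 rad/s. I'll brake on the second pass (about 21.5 s), so I lower gently to 7 mm above the disc and wait.

>>> carry_out([
  [0,[0,0,2],[0,0,0]],
  [0,[0,0,2],[0,0,0]],
  [0,[0,0,2],[0,0,0]],
  [0,[0,0,0],[0,0,0]],
  [0,[0,0,0],[0,0,0]],
  [0,[0,0,0],[0,0,0]],
  [0,[0,0,0],[0,0,0]],
  [0,[0,0,0],[0,0,0]],
  [0,[0,0,0],[0,0,0]],
  [0,[0,0,0],[0,0,0]],
  [0,[0,0,0],[0,0,0]],
  [0,[0,0,0],[0,0,0]],
  [0,[0,0,0],[0,0,0]],
  [0,[0,0,0],[0,0,0]],
  [0,[0,0,0],[0,0,0]],
  [0,[0,0,0],[0,0,0]],
  [0,[0,0,0],[0,0,0]],
  [0,[0,0,0],[0,0,0]],
  [0,[0,0,0],[0,0,0]],
  [0,[0,0,0],[0,0,0]],
])

```text
time_s: 18.9
eef_pos: [516.4, 87.2, 218.3]
ee_rot: [-0.0, 0.668, 0.744, -0.0]
force: [0.1, -0.2, 1.3]
grip_width: 0.0
```

>>> carry_out([
  [0,[0,0,0],[0,0,0]],
  [0,[0,0,0],[0,0,0]],
  [0,[0,0,0],[0,0,0]],
  [0,[0,0,0],[0,0,0]],
  [0,[0,0,0],[0,0,0]],
  [0,[0,0,0],[0,0,0]],
  [0,[0,0,0],[0,0,0]],
  [0,[0,0,0],[0,0,0]],
  [0,[0,0,0],[0,0,0]],
  [0,[0,0,0],[0,0,0]],
  [0,[0,0,0],[0,0,0]],
  [0,[0,0,0],[0,0,0]],
  [0,[0,0,0],[0,0,0]],
  [0,[0,0,0],[0,0,0]],
])

```text
time_s: 20.07
eef_pos: [516.4, 87.1, 218.3]
ee_rot: [-0.0, 0.668, 0.744, -0.0]
force: [0.1, 0.3, 0.7]
grip_width: 0.0
```

```bash
python3 flange.py c2
```

```text
20.0667 [516.37  87.15 218.27] [0.1 0.3 0.7]
20.1167 [516.37  87.14 218.29] [0.4 0.5 0.9]
```

View pics/f_c2.png

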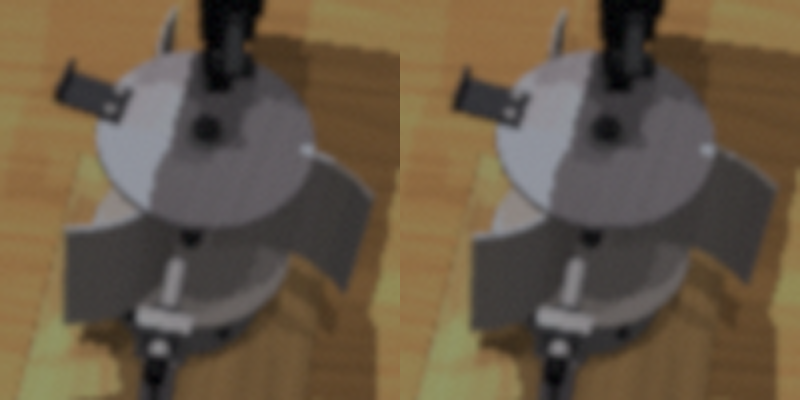

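>>> carry_out([
  [0,[0,0,0],[0,0,0]],
  [0,[0,0,0],[0,0,0]],
  [0,[0,0,0],[0,0,0]],
  [0,[0,0,0],[0,0,0]],
  [0,[0,0,0],[0,0,0]],
  [0,[0,0,0],[0,0,0]],
  [0,[0,0,0],[0,0,0]],
])

```text
time_s: 20.75
eef_pos: [516.4, 87.1, 218.3]
ee_rot: [-0.0, 0.668, 0.744, -0.0]
force: [-0.1, 1.0, 0.2]
grip_width: 0.0
```

```bash
python3 flange.py c3
```

```text
20.75 [516.37  87.14 218.28] [-0.1  1.   0.2]
20.8 [516.37  87.17 218.3 ] [-0.9  0.1  0.6]
```

View pics/f_c3.png

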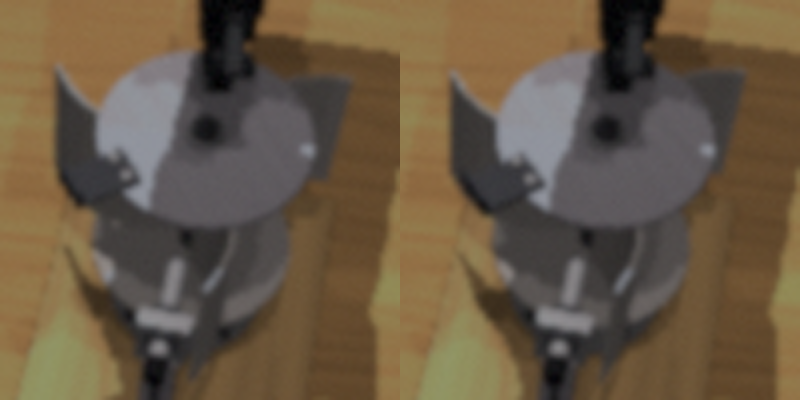

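Run:
```python
from flange import *
def g(n,x,y):
    c=dict(np.load(n)); print(n,c["t"],fl(c,270+x/4-1,170+y/4-1.3))
g("f_c1_0.npz",226,252);g("f_c1_1.npz",239,254);g("f_c2_0.npz",64,83);g("f_c2_1.npz",60,92)
g("f_c3_0.npz",71,188);g("f_c3_1.npz",75,196)
g("s_b10_0.npz",116,229);g("s_b10_3.npz",153,244)
```

```text
f_c1_0.npz 17.1333 (17.1, 91.6)
f_c1_1.npz 17.1833 (21.8, 93.9)
f_c2_0.npz 20.0667 (-100.0, 97.9)
f_c2_1.npz 20.1167 (-95.4, 97.8)
f_c3_0.npz 20.75 (-49.8, 97.2)
f_c3_1.npz 20.8 (-46.1, 98.0)
s_b10_0.npz 16.6833 (-25.5, 95.5)
s_b10_3.npz 16.8333 (-10.5, 93.3)
```

>>> carry_out([
  [0,[0,0,0],[0,0,0]],
  [0,[0,0,0],[0,0,0]],
  [0,[0,0,0],[0,0,0]],
  [0,[0,0,0],[0,0,0]],
  [0,[0,0,0],[0,0,0]],
  [0,[0,0,0],[0,0,0]],
  [0,[0,0,9],[0,0,0]],
  [0,[0,0,0],[0,0,0]],
  [0,[0,0,0],[0,0,0]],
])

```text
time_s: 21.6
eef_pos: [517.0, 87.0, 210.0]
ee_rot: [0.001, 0.668, 0.744, 0.001]
force: [-0.5, -0.1, 9.4]
grip_width: 0.002
```

```bash
python3 flange.py d1
```

```text
21.6 [517.04  87.04 210.  ] [-0.5 -0.1  9.4]
21.65 [517.02  87.03 210.07] [-0.6 -0.8  9.3]
```

View pics/f_d1.png

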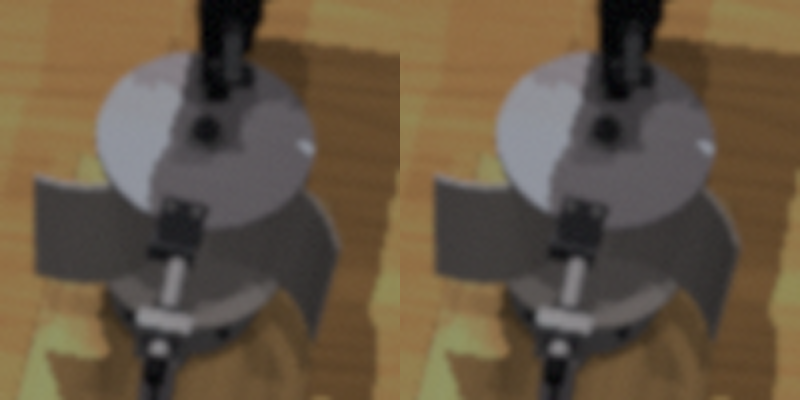

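Run:
```python
from flange import *
from rig import ctrl
c=dict(np.load("f_d1_1.npz"))
cv2.imwrite("pics/d1z.png",cv2.resize(c["color"][205:260,290:345],(600,600),interpolation=0))
def a(x,y,z): return fl(c,270+x/4-1,170+y/4-1.3,z)
print(a(36,178,205),a(338,246,205))
t=ctrl.capture("top"); np.savez("t_d1.npz",**t)
cv2.imwrite("pics/d1t.png",cv2.resize(t["color"][140:260,190:310],(600,600),interpolation=0))
```

```text
(-62.8, 111.7) (57.6, 110.6)
```

View pics/d1z.png

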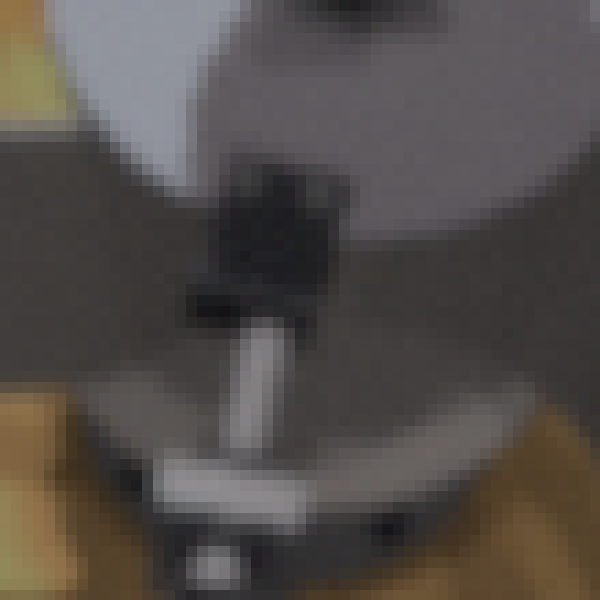

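View pics/d1t.png

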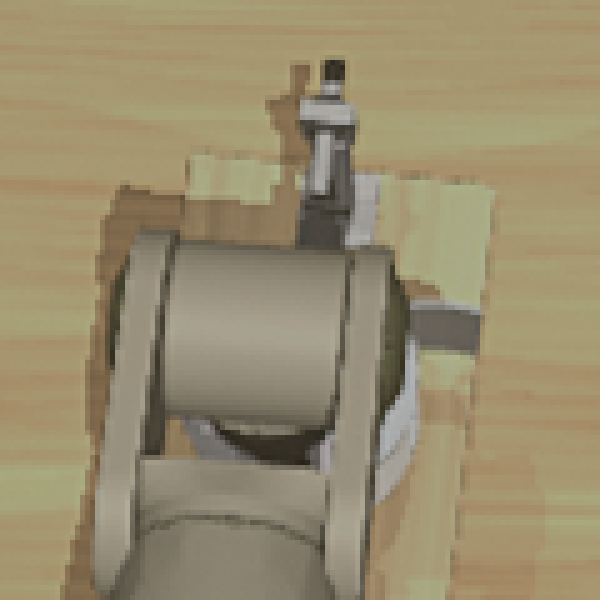

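Stopped on the second pass, held at 9 N. The flange centre sits about 2 px left of the barrel line, and the vanes agree: about -2.7°, or 4.7 mm at the tab. It covers the face but isn't centred, so I'll ease the disc round 1.5 mm with the finger still pressing.

>>> carry_out([
  [0,[-0.4,-0.1,0],[0,0,0]],
  [0,[-0.4,-0.1,0],[0,0,0]],
  [0,[-0.4,-0.1,0],[0,0,0]],
  [0,[-0.3,0,0],[0,0,0]],
  [0,[0,0,0],[0,0,0]],
  [0,[0,0,0],[0,0,0]],
  [0,[0,0,0],[0,0,0]],
])

```text
time_s: 22.33
eef_pos: [516.9, 85.7, 210.1]
ee_rot: [0.001, 0.668, 0.744, 0.001]
force: [0.1, 0.1, 8.0]
grip_width: 0.003
```

```bash
python3 flange.py d2
python3 - <<'E'
from flange import *
c=dict(np.load("f_d2_1.npz"))
a=cv2.resize(c["color"][205:255,295:335],(400,500),interpolation=0); b=cv2.resize(c["color"][170:270,270:370],(400,400),interpolation=2)
I=np.zeros((500,800,3),np.uint8); I[:,:400]=a; I[:400,400:]=b
cv2.imwrite("pics/d2z.png",I)
E
```

```text
22.3333 [516.89  85.71 210.1 ] [0.1 0.1 8. ]
22.3833 [516.88  85.72 210.1 ] [-0.1  1.2  9. ]
```

View pics/d2z.png

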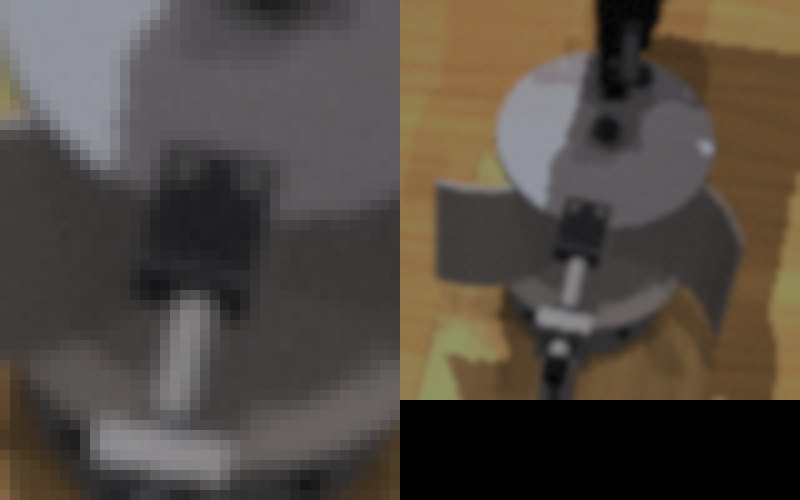

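The flange now spans x 135–250 in the zoom (centre about 193), against the barrel end at 170–215 (centre about 193): square in front. It is still and held at about 8–9 N. Handing in.

Run:
```python
from flange import *
c=dict(np.load("f_d2_1.npz"))
a=lambda x,y,z: fl(c,270+x/4-1,170+y/4-1.3,z)
print(a(36,181,205),a(342,240,205))
from rig import ctrl
s=ctrl.sense();print(s["time_s"],s["force"],s["eef_pos"])
print(ctrl.finish_job())
```

```text
(-61.6, 112.3) (60.3, 109.6)
22.4333 [0.263827   1.20749139 9.69366901] [516.86937384  85.71716001 210.09343956]
the job is handed in; nothing more can be done
None
```

The rotor is stopped with its tab squarely in front of the sensor, and the fingertip is still holding it on the disc. I handed the job in at 22.4 s of the 51 s allowed.

- **First flick:** After the first flick the fingertip, lowered too far, appears to have grazed the disc before the tab reached the sensor: the rotor dropped from about 1.6 to 1.0 rad/s. I didn't count that run. I lifted clear, let the rotor run down to near rest (it went past the sensor once more on the way) and flicked it again.
- **Second flick:** It left anticlockwise at about 1.7 rad/s. The tab passed the sensor untouched at about 16.9 s, with the finger 13–20 mm above the disc. The rotor loses about 0.09 rad/s each second, so it runs freely.
- **Braking:** On the next pass I pressed the bare disc with about 9 N, and the rotor stopped about 2.7° short of centre. I eased it round about 1.5 mm at the finger, still pressing.
- **Last checks:** The tab's flange was centred on the sensor barrel in the scene camera. The two front vanes put the angle at -1.6° and +0.3°, so they disagree slightly; the average is about -0.6°, or 1 mm at the tab. The downward push was 8–10 N.
- **Not checked:** The top camera could not confirm the stop because the arm was in the way. I did not recheck the loose tools at the end, but the arm never went near them.

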